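Square a pad in the stack cutter and clamp it

TASK

Set this pad up in the stack cutter for trimming. Touching the pad with nothing but the knock-up block, nudge it gently sideways to the side fence and tap it back under the beam, little by little, until it sits square and fully home against both the fence and the back gauge, which is out of sight under the rear hood and must not be driven off its setting. Then press the clamp lever down until the clamp bears on the pad, and leave the block standing upright on its foot on the worktop, off the cutter, without disturbing the loose things round about.

Things in the scene. Friction and masses are not known exactly. Their poses are not given: they have to be found in the camera images.
- cutter: fixed white and grey bench stack cutter, 300 wide, turned sideways to the robot. Origin at worktop level, mid-width, under the cut line; x points from its open front to its hooded rear, y to the left of one who stands at its front, z up. Bed top 40 above the worktop, from x = -215 to 150. Behind the beam a closed hood (underside 62 above the bed) hides rear table and gauge. Blade arm: locked
- fence (a point): point on the face of the aluminium side fence that runs along the right edge of the bed, from x = -205 to the gauge and beyond: at cutter x = -120, y = -100, at bed height. The face is parallel to the cutter's x and 22 high; axes as the cutter's
- beam_edge (a point): middle of the lower front edge of the white beam across the cutter, at cutter x = -58, y = 0, 60 above the bed; axes as the cutter's. The beam spans x = -58 to 35, y = -142 to 142 and is 70 tall; shaft and blocks on it reach 165 above the bed. It stands on columns at |y| > 116; between them the space under it is open to the front. When home the pad's front face is 41 to 57 behind this edge
- back_gauge: aluminium stop bar under the hood, out of sight, 190 wide and 30 high, parallel to the cutter's y axis. Origin on its front face, mid-width, at bed height; x as the cutter's. Its setting differs from job to job: face at cutter x = 73 to 89. It is held by friction only and slips to the rear if pushed with more than about 40 N
- pad: white pad of paper on a grey board, one rigid block, 90 along its x, 120 along its y, 38 high, 0.25 to 0.42 kg, lying flat on the bed in front of the beam. Origin at the centre of its underside; at the start its x points to the rear of the cutter within about 10 degrees
- pad_rear (a point): centre of the pad's rear face (+x face), 13 above its underside
- pad_side (a point): centre of the pad's right-hand side face (-y face), 13 above its underside
- push_block: wooden knock-up block, 0.30 kg, stands by itself. Foot x = -60 to 0, 70 wide, 26 high, flat sides, aluminium pushing face at x = 0. Its straight dark grip, 24 wide (y) by 20, rises from the foot at x = -48, z = 24, leaning back to -x 40 degrees from vertical, and ends 85 up the slope; pinch it by its +y and -y sides. Origin at the pushing face's lower edge, mid-width; x out of the face, z up
- block_grip (a point): point on the centre line of the block's grip, 57 along the slope from its foot, at x = -84.6, z = 67.7 in the block's frame; axes as the block's
- clamp_plate: steel plate, 30 deep and 210 wide, in the underside of the beam, cutter x = 2 to 32. Origin at the centre of its underside, 60 above the bed when raised. It goes down 30 per radian of the lever and bears on the 38 high pad at about 0.73 rad
- clamp_lever (a joint): clamp lever: 0 raised (as at the start), grows as it is pressed down, at most 1.0 rad. Pivot at cutter x = 5, y = -127, 190 above the worktop, axis parallel to y; at 0 it points to the front (-x) and up at 50 degrees, at 0.73 it is nearly level. It stays where it is left; about 5 N on the grip move it, 10 to 20 N set the clamp tight
- lever_grip (a point): centre of the lever's black round grip, 132 from the pivot (grip 22 in diameter, from 102 to 161 from the pivot)
- glue_stick: glue stick lying on the worktop, 28 x 95 x 28, bystander; origin at the centre of its underside
- marker_grey: capped marker lying on the worktop, 16 x 125 x 18, bystander; origin at the centre of its underside
- staple_box_a: staple box, 41 x 74 x 27, bystander; origin at the centre of its underside
There are look-alikes about, which are no part of the job. What is meant by the push_block is not turquoise, and is the larger of those in its own colour.

How it is judged:
By the outcome, as a careful person would: the job done as asked, in the order asked, and still so for the second after the job is handed in, with the robot touching nothing.
It also fails if it takes over 69 s, if anything falls off the work surface, if the arm or the gripper's body presses on something with over 40 N, if the wrist force passes 120 N, or if a joint passes its speed limit or range.

ROBOT

A 6-joint arm with a two-finger parallel gripper is mounted at the origin on a cart in front of the work surface, level with it; the furniture and walls round the work are solid. World frame = base frame: x ahead of the robot, y to its left, z up, the work surface at z = 0. Lengths are in m, angles in rad, forces in N, time in s.
With the tool pointing down it reaches from about 0.4 to 0.825 m from the base axis. Payload 7 kg.
Tool frame: the origin (TCP) lies at the very end of the fingers, on their centre line; the grasp point (between the pads) lies 19 mm behind it (arm.grip_point_offset is the distance from the TCP to the grasp point, in m); z points along the fingers, y is the line along which they close (so a half turn about z gives the same grasp; the last joint's range is limited). The gripper opens to 88 mm and grips with 3 to 60 N. Pads are 19 mm wide; open, the fingers measure 130 mm over their backs; the gripper's body (78 mm by 193 mm) begins 47 mm behind the grasp point.
Start: joints at [1.549, 0.359, 0.012, 0, -1.224, -0.288], TCP at [0.206, 0.643, 0.227] pointing down, gripper open.
Joint ranges: [-3.07, 3.07], [-1.43, 2.12], [-1.02, 1.25], [-3.03, 1.67], [-3.05, -0], [-3.03, 3.03]. Speed limits (rad/s): [2.39, 2.39, 3.01, 3.14, 3.14, 3.14].

INTERFACE

Orientations are given as [roll, pitch, yaw] about the fixed x, y, z axes, in that order (R = Rz(yaw) Ry(pitch) Rx(roll)).
In Python, from station import arm, cams gives the robot as it stands.
- The arm moves only by the shell command python3 -m handwheel 'ROWS' [FORCE]. ROWS is JSON, a list that holds one entry, the list of rows, each a list of 7 numbers: the shift along the tool's x, y, z normalised to -1 to 1, where 1 is 0.08 m, then the turn, a rotation vector about the tool's x, y, z normalised to -1 to 1, where 1 is 0.5 rad, then the closure in counts, from 0 (fully open) to 255 (shut). In form: [[[x, y, z, wx, wy, wz, hand], ...]]. A call has 1 to 5 rows; each row is the pose to reach, as a shift and turn from the pose commanded when the call began, along the tool's axes at that moment; what a row does not reach only later rows make up. A row lasts 1/8 s, in which the tool goes at most 62.5 mm and 10.7 degrees, less where a joint would pass 70% of its speed; a pose out of reach is approached as far as the arm can. A call with a number of a shift or a turn outside -1 to 1 is refused whole. A call with a gripper value outside its range is refused whole. The fingers move at their own pace and stop on an object; FORCE is the grip in N (left out, the last holds). Time passes only in rows, so rows that repeat a pose let the fingers close. It gives the time, the measured TCP pose, the force, the opening and the grip force at its end, in the units of the state.
- arm.get_state(): the state, without advancing time (a new reading comes with each control period).
- cams.grab_frame(name): name is "scene" or "top" or "wrist"; returns the picture (400x640x3 uint8, blue, green, red); there is no depth.
- cams.camera_info(name): a dict with "camera_matrix" (3x3 intrinsics, pixels), "R" (3x3) and "t" (3): a world point X has camera coordinates R X + t; the wrist camera has in their place "hand_eye" (4x4, takes a point from camera to tool coordinates, whose origin is the TCP and whose axes are the flange's). Camera axes: x right, y down, z forward; pixel columns grow to the right and rows downward; lengths in m; the calibration is good to about 2 mm. The wrist camera is an equidistant fisheye: a pixel r from the principal point sees the ray r / f radians off the axis. A picture is of the moment at which its call begins: read the wrist's pose just before it. camera_info takes no time and is no camera call.
- arm.job_done(): hands the job in; it is judged then, once.
The state is a dict: "t": time; "q": joint angles; "qd": joint speeds; "joint_efforts": joint torques, N m; "eef_pos": TCP position; "ee_rot": TCP orientation; "force": force on the tool from outside, world axes, zero at the start; "moment": the same for the moment, N m; "width": finger opening in m; "gripper_force": force on a finger pad.
Only numpy, scipy, OpenCV 4.12 (cv2) and the standard library are available. Lean on these libraries where they do the work, as an engineer would, in place of code of your own. Each camera call takes 0.05 s, during which the arm holds its last target. There are 200 camera calls.

## Working session

There is one attempt and no reset: what is moved stays moved. The work goes in short steps, Python scripts to look and compute and a shell command to move; the robot and the scene stay as the last step left them, time stands still between calls to the robot, and variables do not carry over. Pictures are saved under pics/ and viewed, at most 14 in all, crops included, and the job is handed in when it is done.

```bash
ls; mkdir -p pics
python3 - <<'E'
from station import arm,cams
import cv2,numpy as np
for n in ("scene","top"):
    im=cams.grab_frame(n); cv2.imwrite(f"pics/{n}0.png",im)
    i=cams.camera_info(n); print(n,i)
print(cams.camera_info("wrist"))
print(arm.get_state())
E
```

```text
pics
scene {'camera_matrix': array([[364.06051814,   0.        , 318.78091387],
       [  0.        , 364.06051814, 198.51160705],
       [  0.        ,   0.        ,   1.        ]]), 'R': array([[ 0.81965475, -0.5728387 ,  0.00468231],
       [-0.26235701, -0.38263837, -0.88586493],
       [ 0.50924934,  0.72487496, -0.46391961]]), 't': array([-0.2751747 ,  0.38990839,  0.59349731])}
top {'camera_matrix': array([[429.27297931,   0.        , 312.59879573],
       [  0.        , 429.27297931, 200.23013406],
       [  0.        ,   0.        ,   1.        ]]), 'R': array([[-0.20238996, -0.97928478, -0.00629471],
       [-0.94766087,  0.1974669 , -0.25088983],
       [ 0.24693559, -0.04481233, -0.96799518]]), 't': array([0.35735231, 0.48065094, 1.33317533])}
{'camera_matrix': array([[309.70691629,   0.        , 324.62083322],
       [  0.        , 309.70691629, 202.39172232],
       [  0.        ,   0.        ,   1.        ]]), 'hand_eye': array([[ 1.39635508e-04, -9.50840306e-01, -3.09681598e-01,
         8.46312560e-02],
       [ 9.99999949e-01,  2.22071789e-04, -2.30944645e-04,
     
[... 178 characters left out ...]
000000e+00]])}
{'t': 0.1, 'q': array([ 1.54907911e+00,  3.59321531e-01,  1.11608543e-02, -3.22176681e-04,
       -1.22409552e+00, -2.88087691e-01]), 'qd': array([ 7.11986289e-05, -1.29566471e-03,  1.91045199e-03,  4.87953287e-04,
        1.08683862e-03,  5.48030146e-04]), 'joint_efforts': array([-1.46288930e-03, -5.84162557e+01,  2.93752581e+01,  7.01554567e+00,
        1.02061545e-02, -4.42199075e-05]), 'eef_pos': array([0.20568492, 0.64244295, 0.22571438]), 'ee_rot': array([ 3.14010688e+00, -1.24417003e-04, -3.09914512e-01]), 'force': array([ 0.73207148,  0.31508461, -0.77073841]), 'moment': array([-0.01206366, -0.01194876, -0.01964743]), 'gripper_force': 0.0, 'width': 0.08773646029229168}
```

View pics/top0.png

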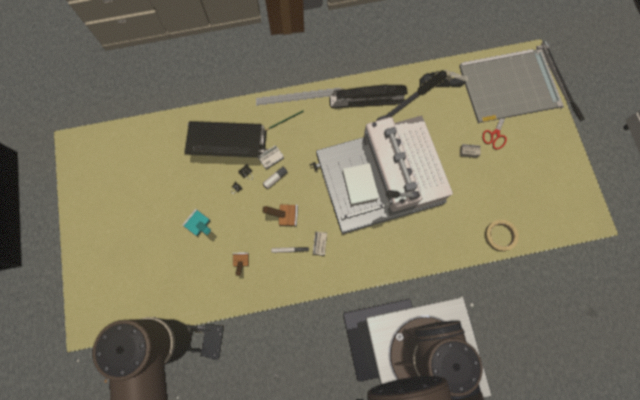

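View pics/scene0.png

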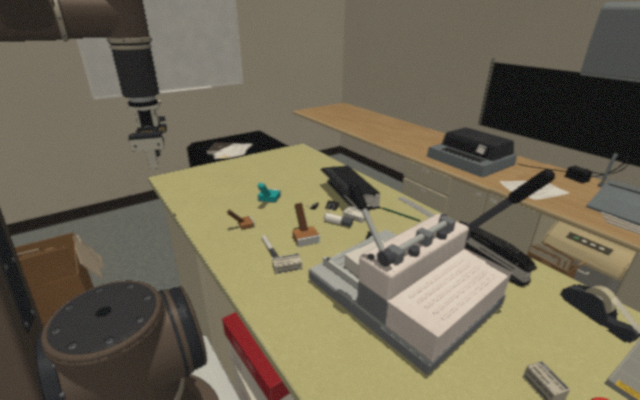

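```bash
cat > h.py <<'E'
import numpy as np, cv2
from scipy.spatial.transform import Rotation as Ro
from station import arm,cams
def ray(name,uv,st=None):
    "camera centre and unit directions in the world for pixels uv"
    i=cams.camera_info(name);K=i["camera_matrix"];uv=np.atleast_2d(np.asarray(uv,float))
    p=(uv-K[:2,2])/[K[0,0],K[1,1]]
    if name!="wrist":
        d=np.c_[p,np.ones(len(p))]@i["R"]; c=-i["R"].T@i["t"]
    else:
        r=np.linalg.norm(p,axis=1)+1e-9
        d=np.c_[p/r[:,None]*np.sin(r)[:,None],np.cos(r)]
        T=i["hand_eye"];Rt=Ro.from_euler("xyz",st["ee_rot"]).as_matrix()
        d=d@T[:3,:3].T@Rt.T; c=Rt@T[:3,3]+st["eef_pos"]
    return c,d/np.linalg.norm(d,axis=1)[:,None]
def onz(name,uv,z,st=None):
    c,d=ray(name,uv,st); return c+d*((z-c[2])/d[:,2])[:,None]
def proj(name,X,st=None):
    i=cams.camera_info(name);K=i["camera_matrix"];X=np.atleast_2d(X)
    if name!="wrist":
        q=X@i["R"].T+i["t"]; p=q[:,:2]/q[:,2:]
    else:
        T=i["hand_eye"];Rt=Ro.from_euler("xyz",st["ee_rot"]).as_matrix()
        q=((X-st["eef_pos"])@Rt-T[:3,3])@T[:3,:3]
        s=np.linalg.norm(q[:,:2],axis=1)+1e-9
        p=q[:,:2]/s[:,None]*np.arctan2(s,q[:,2])[:,None]
    return p*[K[0,0],K[1,1]]+K[:2,2]
def delta(pos,rot):
    "shift/turn in handwheel units from the present pose to (pos, rotation matrix)"
    st=arm.get_state();R=Ro.from_euler("xyz",st["ee_rot"])
    return np.round(R.inv().apply(np.asarray(pos)-st["eef_pos"])/.08,3),np.round((R.inv()*Ro.from_matrix(rot)).as_rotvec()/.5,3)
E
python3 - <<'E'
from h import *
im=cv2.imread("pics/top0.png")
c=im[100:280,220:470]; cv2.imwrite("pics/topc.png",cv2.resize(c,None,fx=3.2,fy=3.2,interpolation=cv2.INTER_CUBIC))
st=arm.get_state(); print(proj("wrist",[[.2,.5,0]],st), onz("top",[[287,213],[360,185]],0.03))
E
```

```text
[[430.30766309 144.64797385]] [[0.5260652  0.34238677 0.03      ]
 [0.57076805 0.08423909 0.03      ]]
```

View pics/topc.png

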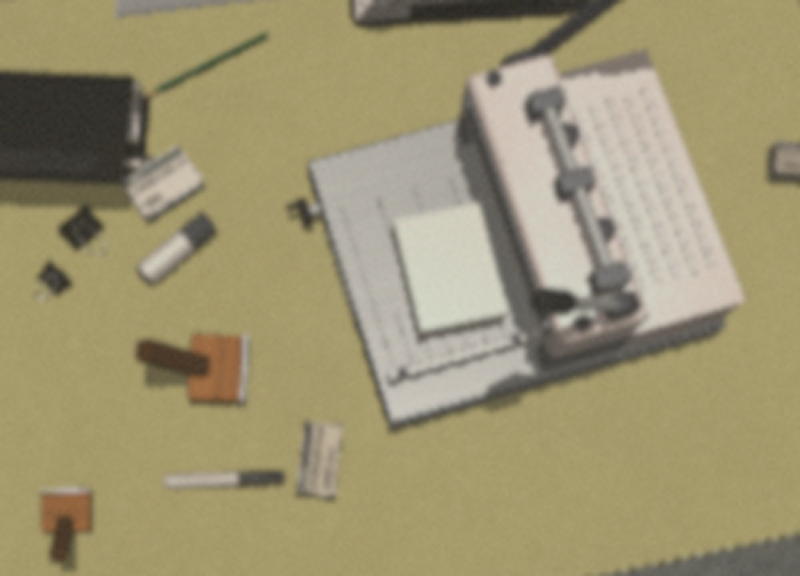

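The brown blocks are at (287,213) and (241,260), and the turquoise one is at (197,222). The larger brown one at (287,213) is the push_block: the crop shows it clearly bigger, with its aluminium face towards the cutter.

Run:
```python
from h import *
f=lambda p:np.array(p)/3.2+[220,100]
q=lambda n,p,z:print(n,np.round(onz("top",f(p),z)[:,:2]*1000).tolist())
q("bed front corners",[[312,162],[391,424]],.040)
q("fence line",[[390,378],[518,341]],.062)
q("beam front top edge",[[468,90],[545,325]],.170)
q("pad",[[393,217],[482,203],[508,318],[420,335]],.078)
q("face top",[[246,335],[243,404]],.026)
q("foot rear",[[192,334],[190,400]],.026)
q("grip end",[[145,352]],.089)
q("glue",[[178,245]],.02); q("marker",[[165,480],[284,478]],.01); q("staple a",[[320,460],[165,185]],.02)
```

```text
bed front corners [[717.0, 200.0], [424.0, 179.0]]
fence line [[466.0, 172.0], [477.0, 37.0]]
beam front top edge [[710.0, 46.0], [464.0, 31.0]]
pad [[627.0, 134.0], [623.0, 41.0], [499.0, 44.0], [500.0, 135.0]]
face top [[548.0, 305.0], [477.0, 322.0]]
foot rear [[561.0, 360.0], [492.0, 375.0]]
grip end [[536.0, 407.0]]
glue [[661.0, 357.0]]
marker [[419.0, 416.0], [396.0, 296.0]]
staple a [[405.0, 256.0], [731.0, 358.0]]
```

```bash
cat >> h.py <<'E'
def frame(yaw,tilt):
    "tool rotation: tool x ahead along heading yaw, tool z down, leaning back by tilt (rad)"
    b=np.array([np.cos(yaw),np.sin(yaw),0]);u=np.array([0,0,1.])
    z=np.sin(tilt)*b-np.cos(tilt)*u; x=np.cos(tilt)*b+np.sin(tilt)*u
    return np.c_[x,np.cross(z,x),z]
def plan(pos,rot,n,start=None):
    "n equal calls from the present pose: shift and turn of each in handwheel units"
    st=arm.get_state()
    p,R=(st["eef_pos"],Ro.from_euler("xyz",st["ee_rot"])) if start is None else start
    v=(R.inv()*Ro.from_matrix(rot)).as_rotvec()/n; d=(np.asarray(pos)-p)/n
    for k in range(n):
        print(np.round((R*Ro.from_rotvec(v*k)).inv().apply(d)/.08,3).tolist(),np.round(v/.5,3).tolist())
E
python3 - <<'E'
from h import *
b=np.radians(-103.5)
R=frame(b,np.radians(40)); g=np.array([.533,.3956,.0677])
plan(g-.12*R[:,2],R,5)
E
```

```text
[0.953, 0.146, 0.166] [-0.208, 0.224, 0.572]
[0.928, -0.149, 0.272] [-0.208, 0.224, 0.572]
[0.81, -0.432, 0.339] [-0.208, 0.224, 0.572]
[0.611, -0.673, 0.362] [-0.208, 0.224, 0.572]
[0.352, -0.849, 0.336] [-0.208, 0.224, 0.572]
```

```bash
python3 -m handwheel '[[[0.5,0.07,0.08,-0.1,0.11,0.29,0],[0.953,0.146,0.166,-0.208,0.224,0.572,0],[0.953,0.146,0.166,-0.208,0.224,0.572,0]]]' 
python3 -m handwheel '[[[0.47,-0.07,0.14,-0.1,0.11,0.29,0],[0.928,-0.149,0.272,-0.208,0.224,0.572,0],[0.928,-0.149,0.272,-0.208,0.224,0.572,0]]]' 
python3 -m handwheel '[[[0.4,-0.22,0.17,-0.1,0.11,0.29,0],[0.81,-0.432,0.339,-0.208,0.224,0.572,0],[0.81,-0.432,0.339,-0.208,0.224,0.572,0]]]' 
python3 -m handwheel '[[[0.3,-0.33,0.18,-0.1,0.11,0.29,0],[0.611,-0.673,0.362,-0.208,0.224,0.572,0],[0.611,-0.673,0.362,-0.208,0.224,0.572,0]]]' 
python3 -m handwheel '[[[0.18,-0.42,0.17,-0.1,0.11,0.29,0],[0.352,-0.849,0.336,-0.208,0.224,0.572,0],[0.352,-0.849,0.336,-0.208,0.224,0.572,0],[0.352,-0.849,0.336,-0.208,0.224,0.572,0]]]'
python3 - <<'E'
from h import *
b=np.radians(-103.5)
R=frame(b,np.radians(40)); g=np.array([.533,.3956,.0677])
print(delta(g-.12*R[:,2],R))
st=arm.get_state(); print(st)
cv2.imwrite("pics/w1.png",cams.grab_frame("wrist"))
import pickle; pickle.dump(st,open("w1.pkl","wb"))
E
```

```text
t: 0.48
eef_pos: [0.276, 0.6074, 0.2111]
ee_rot: [3.051, -0.127, -0.593]
force: [-1.1, 0.2, -0.1]
width: 0.0876
gripper_force: 0.0
t: 0.85
eef_pos: [0.3449, 0.5734, 0.1979]
ee_rot: [3.001, -0.271, -0.868]
force: [-0.5, -0.0, -0.4]
width: 0.0876
gripper_force: 0.0
t: 1.23
eef_pos: [0.4139, 0.539, 0.1846]
ee_rot: [2.993, -0.423, -1.151]
force: [-0.5, 0.2, -0.5]
width: 0.0878
gripper_force: 0.0
t: 1.6
eef_pos: [0.483, 0.5045, 0.171]
ee_rot: [3.035, -0.571, -1.458]
force: [-0.9, 0.4, -0.4]
width: 0.0877
gripper_force: 0.0
t: 2.1
eef_pos: [0.5505, 0.4722, 0.1607]
ee_rot: [3.14, -0.695, -1.801]
force: [-0.4, -0.3, 0.4]
width: 0.0876
gripper_force: 0.0
(array([ 0.005, -0.011,  0.022]), array([-0.003,  0.006,  0.008]))
{'t': 2.1, 'q': array([ 1.06616955,  0.88581987,  0.53152642,  0.18181624, -1.88826359,
       -1.30079228]), 'qd': array([ 0.01812411, -0.02626175,  0.00225251,  0.00543748, -0.00605005,
       -0.00763454]), 'joint_efforts': array([-2.12008841e+00, -8.85516357e+01,  2.69987172e+01,  7.16611281e+00,
       -2.09347978e+00, -3.47850414e-02]), 'eef_pos': array([0.55050234, 0.47221382, 0.16074529]), 'ee_rot': array([ 3.13992911, -0.69501937, -1.80126096]), 'force': array([-0.4122771 , -0.31981823,  0.39221511]), 'moment': array([ 2.17548193, -0.48116579,  0.00404923]), 'gripper_force': 0.0, 'width': 0.08755597321443945}
```

View pics/w1.png

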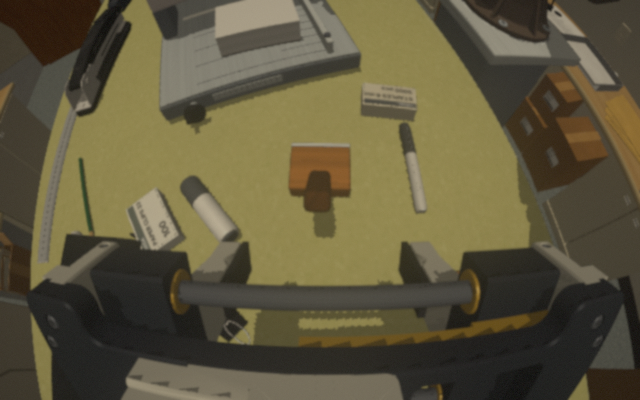

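The wrist picture shows the block centred: its foot at (290–351, 145–192), its grip at (318,190) and the aluminium face away from the gripper. The cutter front is above it.

Run:
```python
from h import *
import pickle; st=pickle.load(open("w1.pkl","rb")); im=cv2.imread("pics/w1.png")
hsv=cv2.cvtColor(im,cv2.COLOR_BGR2HSV)
m=((hsv[...,0]<14)&(hsv[...,1]>110)&(hsv[...,2]>90)).astype(np.uint8); m[:130]=0;m[230:]=0;m[:,:270]=0;m[:,370:]=0
ys,xs=np.nonzero(m)
ec=[]
for r in (152,160,168): 
    c=np.nonzero(m[r])[0]; ec.append((c[0],c[-1],r))
print(ec, ys.min(),ys.max())
l=onz("wrist",[(a,r) for a,_,r in ec],.026,st)[:,:2]; rr=onz("wrist",[(b,r) for _,b,r in ec],.026,st)[:,:2]
print(l,rr); d=l[0]-l[-1]; print("yaws",np.degrees(np.arctan2(*(l[0]-l[-1])[::-1])),np.degrees(np.arctan2(*(rr[0]-rr[-1])[::-1])))
f=onz("wrist",[(292,146),(350,145)],.026,st)[:,:2]; print("face",f, f.mean(0), np.degrees(np.arctan2(*(f[0]-f[1])[::-1]))-90)
# grip dark
g=(hsv[...,2]<70)&(hsv[...,1]>40)
print([(r,np.nonzero(g[r,300:336])[0][[0,-1]]+300) for r in (190,198,205)])
print("grip axis pts", onz("wrist",[(318,192)],.075,st))
b=np.radians(-103.5)
```

```text
Traceback (most recent call last):
IndexError: index 0 is out of bounds for axis 0 with size 0
```

Run:
```python
from h import *
import pickle; st=pickle.load(open("w1.pkl","rb")); im=cv2.imread("pics/w1.png")
hsv=cv2.cvtColor(im,cv2.COLOR_BGR2HSV)
print(hsv[160,300],hsv[180,340],hsv[160,260],hsv[145,320],hsv[195,318])
f=onz("wrist",[(292,146),(350,145)],.026,st)[:,:2]; print("face",f, f.mean(0), np.degrees(np.arctan2(*(f[0]-f[1])[::-1]))-90)
r=onz("wrist",[(290,192),(351,192)],.026,st)[:,:2]; print("rear",r,r.mean(0), np.degrees(np.arctan2(*(r[0]-r[1])[::-1]))-90)
print("grip", onz("wrist",[(318,195)],.085,st))
m=((hsv[...,0]<13)&(hsv[...,1]>100)).astype(np.uint8); m[:130]=0;m[230:]=0;m[:,:270]=0;m[:,370:]=0
c=max(cv2.findContours(m,0,2)[0],key=cv2.contourArea); print(cv2.boundingRect(c),cv2.approxPolyDP(c,4,True)[:,0].tolist())
```

```text
[ 15 163 128] [ 15 172 142] [ 25 112 146] [ 20  54 147] [ 16 139  79]
face [[0.55131477 0.30770766]
 [0.48425401 0.32212843]] [0.51778439 0.31491805] -102.13608687310546
rear [[0.56443787 0.36573349]
 [0.49925776 0.38107679]] [0.53184781 0.37340514] -103.24618841638522
grip [[0.53978385 0.40113609 0.085     ]]Traceback (most recent call last):
  File "<stdin>", line 9, in <module>
ValueError: max() iterable argument is empty
```

Run:
```python
from h import *
R=frame(np.radians(-103),np.radians(40)); print(delta(np.array([.5365,.397,.0677])+.019*R[:,2],R))
```

```text
(array([-0.013, -0.051,  1.753]), array([ 0.006,  0.008, -0.006]))
```

```bash
python3 -m handwheel '[[[-0.01,-0.05,0.5,0,0,0,0],[-0.013,-0.051,0.95,0.006,0.008,-0.006,0],[-0.013,-0.051,0.95,0.006,0.008,-0.006,0]]]' 
python3 -m handwheel '[[[0,0,0.4,0,0,0,0],[0,0,0.8,0,0,0,0],[0,0,0.8,0,0,0,0]]]' 
python3 -m handwheel '[[[0,0,0,0,0,0,200],[0,0,0,0,0,0,255],[0,0,0,0,0,0,255],[0,0,0,0,0,0,255],[0,0,0,0,0,0,255]]]' 50
python3 - <<'E'
from h import *
R=frame(np.radians(-103),np.radians(40)); print(delta(np.array([.5365,.397,.0677])+.019*R[:,2],R)); print(arm.get_state()["moment"])
E
```

```text
t: 2.52
eef_pos: [0.5419, 0.4229, 0.1015]
ee_rot: [3.139, -0.702, -1.797]
force: [0.0, 0.6, 1.0]
width: 0.0874
gripper_force: 0.0
t: 2.9
eef_pos: [0.5335, 0.3835, 0.0531]
ee_rot: [3.141, -0.701, -1.799]
force: [0.4, 0.1, 0.2]
width: 0.0881
gripper_force: 0.0
t: 3.52
eef_pos: [0.5346, 0.3833, 0.0525]
ee_rot: [-3.142, -0.701, -1.802]
force: [-0.4, 0.7, -0.1]
width: 0.0436
gripper_force: 0.0
(array([-0.009,  0.015, -0.019]), array([ 0.005, -0.006, -0.006]))
[ 2.17491333 -0.54105449  0.06052   ]
```

```bash
python3 -m handwheel '[[[0,0,0,0,0,0,255],[0,0,0,0,0,0,255],[0,0,0,0,0,0,255],[0,0,0,0,0,0,255],[0,0,0,0,0,0,255]]]' 50
python3 -m handwheel '[[[-0.3,0,-0.3,0,0,0,255],[-0.5,0,-0.55,0,0,0,255],[-0.5,0,-0.55,0,0,0,255]]]' 50
python3 - <<'E'
from h import *
st=arm.get_state(); print(st["moment"],st["force"],st["eef_pos"],Ro.from_euler("xyz",st["ee_rot"]).as_matrix())
E
```

```text
t: 4.15
eef_pos: [0.5346, 0.3833, 0.0525]
ee_rot: [-3.141, -0.701, -1.802]
force: [0.6, -0.5, -0.3]
width: 0.0234
gripper_force: 50.0
t: 4.53
eef_pos: [0.5479, 0.4423, 0.0592]
ee_rot: [3.141, -0.7, -1.801]
force: [-0.4, -0.5, -2.9]
width: 0.0235
gripper_force: 50.0
[ 2.95134206 -0.76525673 -0.05800708] [-0.4217804  -0.48591149 -2.85388127] [0.54794059 0.44228844 0.05924056] [[-1.74143043e-01 -9.73705569e-01 -1.46872960e-01]
 [-7.44685028e-01  2.27810117e-01 -6.27333054e-01]
 [ 6.44296834e-01  1.28407114e-04 -7.64775505e-01]]
```

Run:
```python
from h import *
st=arm.get_state(); R0=Ro.from_euler("xyz",st["ee_rot"]); p=st["eef_pos"]
print(R0.inv().apply([0,0,.078])/.08)
R=frame(np.radians(-85.9),np.radians(40))
plan([.660,.130,.160],R,5,(p+[0,0,.078],R0))
```

```text
[ 6.28189413e-01  1.25196936e-04 -7.45656118e-01]
[0.569, -0.451, 0.405] [0.078, -0.001, -0.092]
[0.589, -0.408, 0.422] [0.078, -0.001, -0.092]
[0.607, -0.364, 0.436] [0.078, -0.001, -0.092]
[0.623, -0.318, 0.449] [0.078, -0.001, -0.092]
[0.637, -0.271, 0.46] [0.078, -0.001, -0.092]
```

```bash
python3 -m handwheel '[[[0.31,0,-0.37,0,0,0,255],[0.628,0,-0.746,0,0,0,255]]]' >/dev/null
python3 -m handwheel '[[[0.28,-0.22,0.2,0.04,0,-0.05,255],[0.569,-0.451,0.405,0.078,0,-0.092,255]]]'  >/dev/null
python3 -m handwheel '[[[0.3,-0.2,0.21,0.04,0,-0.05,255],[0.589,-0.408,0.422,0.078,0,-0.092,255]]]' >/dev/null 
python3 -m handwheel '[[[0.3,-0.18,0.22,0.04,0,-0.05,255],[0.607,-0.364,0.436,0.078,0,-0.092,255]]]' >/dev/null
python3 -m handwheel '[[[0.31,-0.16,0.22,0.04,0,-0.05,255],[0.623,-0.318,0.449,0.078,0,-0.092,255]]]' >/dev/null
python3 -m handwheel '[[[0.32,-0.14,0.23,0.04,0,-0.05,255],[0.637,-0.271,0.46,0.078,0,-0.092,255],[0.637,-0.271,0.46,0.078,0,-0.092,255],[0.637,-0.271,0.46,0.078,0,-0.092,255]]]'
python3 - <<'E'
from h import *
import pickle
R=frame(np.radians(-85.9),np.radians(40))
print(delta([.660,.130,.160],R))
st=arm.get_state(); pickle.dump(st,open("w2.pkl","wb")); cv2.imwrite("pics/w2.png",cams.grab_frame("wrist")); print(st["q"])
E
```

```text
t: 6.28
eef_pos: [0.6595, 0.1281, 0.1616]
ee_rot: [-3.141, -0.701, -1.501]
force: [0.4, 0.4, -2.3]
width: 0.0238
gripper_force: 50.0
(array([-0.03 , -0.008,  0.   ]), array([ 0.001, -0.006, -0.003]))
[ 0.74693333  0.56865096 -0.21142358  0.54622541 -1.3176594  -0.9618078 ]
```

View pics/w2.png

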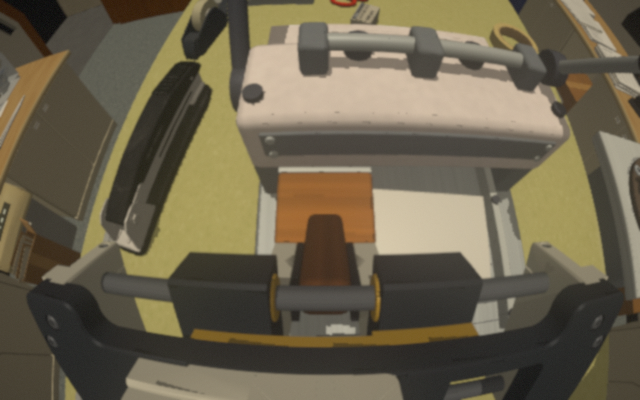

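Run:
```python
import cv2
im=cv2.imread("pics/w2.png")[120:290,250:560]
cv2.imwrite("pics/w2c.png",cv2.resize(im,None,fx=2.5,fy=2.5,interpolation=cv2.INTER_CUBIC))
```

```text
(no output)
```

View pics/w2c.png

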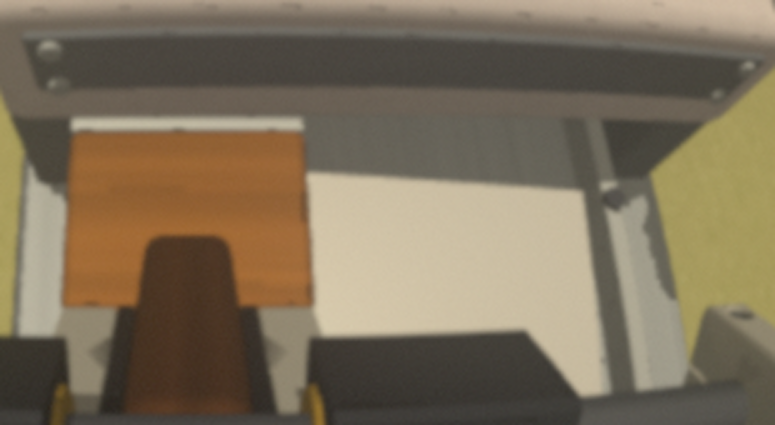

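Run:
```python
from h import *
import pickle; st=pickle.load(open("w2.pkl","rb"))
f=lambda p:np.array(p,float)/2.5+[250,120]
a=lambda P:round(float(np.degrees(np.arctan2(*(P[1]-P[0])[:2][::-1]))),1)
def q(n,p,z):
    P=onz("wrist",f(p),z,st); print(n,np.round(P[:,:2]*1000,1).tolist(),"dir",a(P)); return P[:,:2]
q("beam low edge",[[720,118],[320,116]],.100)
q("fence top inner",[[635,390],[605,190]],.062)
q("fence top inner2",[[635,390],[587,120]],.062)
q("pad rear",[[583,190],[308,172]],.078)
q("pad right",[[605,395],[583,190]],.078)
zb=st["eef_pos"][2]-.0525+.026
F=q("blk face",[[303,118],[72,118]],zb); B=q("blk rear",[[312,305],[63,303]],zb)
print("face mid",F.mean(0),"rear mid",B.mean(0),"tcp",st["eef_pos"])
```

```text
beam low edge [[442.8, 13.3], [619.1, 31.4]] dir 5.8
fence top inner [[481.0, 119.8], [485.9, 33.5]] dir -86.8
fence top inner2 [[481.0, 119.8], [489.6, -0.3]] dir -85.9
pad rear [[506.6, 41.9], [620.2, 43.2]] dir 0.6
pad right [[505.1, 124.1], [506.6, 41.9]] dir -89.0
blk face [[629.8, 52.3], [698.7, 57.1]] dir 4.0
blk rear [[626.6, 109.5], [694.0, 113.7]] dir 3.5
face mid [0.66425885 0.05468111] rear mid [0.66030306 0.11160587] tcp [0.65945015 0.1281216  0.16158267]
```

```bash
cat >> h.py <<'E'
CY=np.radians(-86.0);CO=np.array([.5894,-.0279])
def cut(p):
    d=np.asarray(p)[:2]-CO; return np.array([d@[np.cos(CY),np.sin(CY)],d@[-np.sin(CY),np.cos(CY)]])
def show():
    "block face x, y centre and foot height above bed, mm, in cutter axes; force in cutter axes"
    st=arm.get_state();c=cut(st["eef_pos"])*1000;F=st["force"];e=Ro.from_euler("xyz",st["ee_rot"]).as_matrix()
    print("t %.2f face x %.1f y %.1f h %.1f"%(st["t"],c[0]+73.5,c[1],st["eef_pos"][2]*1000-92.5),"F",np.round([F[:2]@[np.cos(CY),np.sin(CY)],F[:2]@[-np.sin(CY),np.cos(CY)],F[2]],1),"yaw err %.2f tilt %.2f"%(np.degrees(np.arctan2(e[1,0],e[0,0])-CY),np.degrees(np.arcsin(e[2,0]))),"M",np.round(st["moment"],2))
E
python3 -m handwheel '[[[-0.075,-0.09,-0.063,0,0,0,255],[-0.075,-0.09,-0.063,0,0,0,255]]]' >/dev/null
python3 -c "from h import *;show()"
python3 -m handwheel '[[[-0.2,0,0.24,0,0,0,255],[-0.4,0,0.48,0,0,0,255],[-0.5,0,0.596,0,0,0,255],[-0.5,0,0.596,0,0,0,255]]]' >/dev/null
python3 -c "from h import *;show()"
```

```text
t 6.58 face x -87.0 y 89.2 h 68.8 F [-0.4 -0.3 -2.2] yaw err 0.08 tilt 40.17 M [ 3.02  0.21 -0.05]
t 7.08 face x -85.3 y 88.2 h 6.2 F [-0.7 -0.4 -2.1] yaw err 0.11 tilt 40.26 M [2.99 0.17 0.03]
```

```bash
python3 -m handwheel '[[[-0.02,0,0.024,0,0,0,255],[-0.038,0,0.045,0,0,0,255],[-0.038,0,0.045,0,0,0,255]]]' >/dev/null
python3 -c "from h import *;show()"
python3 -m handwheel '[[[0,0.05,0,0,0,0,255],[0,0.09,0,0,0,0,255],[0,0.13,0,0,0,0,255],[0,0.17,0,0,0,0,255],[0,0.2,0,0,0,0,255]]]' >/dev/null
python3 -c "from h import *;show()"
python3 -m handwheel '[[[0,0.03,0,0,0,0,255],[0,0.06,0,0,0,0,255],[0,0.08,0,0,0,0,255]]]' >/dev/null
python3 -c "from h import *;show()"
```

```text
t 7.45 face x -85.3 y 88.5 h 2.6 F [-0.   0.4 -2.1] yaw err -0.00 tilt 40.16 M [ 3.    0.21 -0.07]
t 8.07 face x -85.4 y 72.5 h 2.4 F [-0.9  1.4 -2.2] yaw err 0.02 tilt 40.18 M [ 3.2  -0.41  0.45]
t 8.45 face x -85.2 y 66.0 h 2.4 F [-0.4  1.2 -1.5] yaw err 0.03 tilt 40.19 M [ 2.83 -0.62  0.71]
```

```bash
python3 -m handwheel '[[[0,0.025,0,0,0,0,255],[0,0.05,0,0,0,0,255],[0,0.07,0,0,0,0,255]]]' >/dev/null
python3 -c "from h import *;show()"
python3 -m handwheel '[[[0,0.015,0,0,0,0,255],[0,0.03,0,0,0,0,255]]]' >/dev/null
python3 -c "from h import *;show()"
python3 -m handwheel '[[[0,0.012,0,0,0,0,255],[0,0.024,0,0,0,0,255]]]' >/dev/null
python3 -c "from h import *;show()"
```

```text
t 8.82 face x -85.2 y 60.4 h 2.3 F [ 0.1  2.  -0.9] yaw err 0.03 tilt 40.19 M [ 2.59 -0.71  0.79]
t 9.07 face x -85.3 y 58.1 h 2.3 F [-0.4  4.6 -1.6] yaw err 0.02 tilt 40.18 M [ 2.72 -1.19  1.28]
t 9.32 face x -86.1 y 57.4 h 2.4 F [-0.1  8.8 -3.5] yaw err 0.05 tilt 40.11 M [ 3.04 -2.43  2.54]
```

```bash
python3 -m handwheel '[[[0,0.008,0,0,0,0,255],[0,0.014,0,0,0,0,255],[0,0.014,0,0,0,0,255]]]' >/dev/null
python3 -c "
from h import *;show()
import pickle
st=arm.get_state(); pickle.dump(st,open('w3.pkl','wb')); im=cams.grab_frame('wrist'); cv2.imwrite('pics/w3.png',im)
cv2.imwrite('pics/w3c.png',cv2.resize(im[100:290,250:560],None,fx=2.5,fy=2.5,interpolation=cv2.INTER_CUBIC))"
```

```text
t 9.70 face x -86.6 y 57.1 h 2.6 F [-0.1  9.5 -3.4] yaw err 0.04 tilt 40.06 M [ 3.23 -2.8   2.93]
```

View pics/w3c.png

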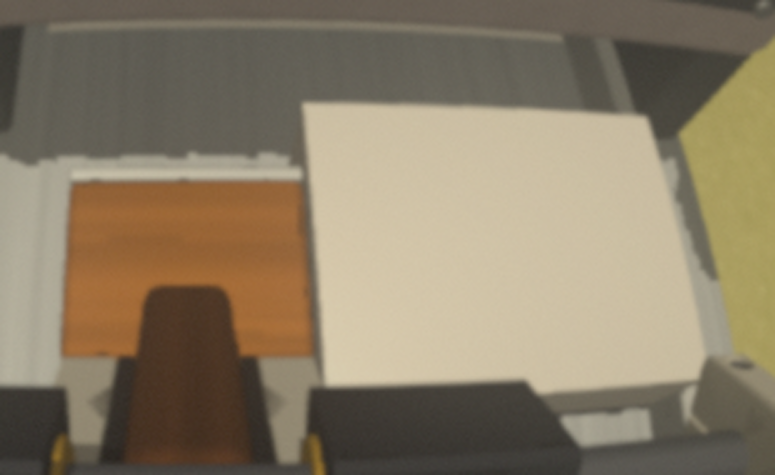

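The pad's right side now lies along the fence: its top corners are at crop (302,103), (646,115) and (702,362), and the block side is flush with its left edge.

Run:
```python
from h import *
import pickle; st=pickle.load(open("w3.pkl","rb"))
f=lambda p:np.array(p,float)/2.5+[250,100]
a=lambda P:round(float(np.degrees(np.arctan2(*(P[1]-P[0])[:2][::-1]))),1)
def q(n,p,z):
    P=onz("wrist",f(p),z,st); print(n,np.round(P[:,:2]*1000,1).tolist(),"dir",a(P),"cut",np.round([cut(x)*1000 for x in P],1).tolist()); return P[:,:2]
q("pad rear",[[646,115],[302,103]],.078)
q("pad right",[[702,362],[646,115]],.078)
q("pad left",[[325,385],[302,103]],.078)
q("fence ahead",[[632,112],[603,40]],.062)
q("blk side top",[[313,355],[301,182]],.066)
q("blk face",[[301,182],[72,180]],.066)
q("gap line",[[560,37],[60,27]],.040)
```

```text
pad rear [[487.8, 32.4], [607.6, 43.1]] dir 5.1 cut [[-67.2, -97.1], [-69.6, 23.1]]
pad right [[482.4, 117.5], [487.8, 32.4]] dir -86.3 cut [[-152.5, -96.6], [-67.2, -97.1]]
pad left [[600.3, 127.5], [607.6, 43.1]] dir -85.1 cut [[-154.3, 21.7], [-69.6, 23.1]]
fence ahead [[482.1, 20.4], [487.4, -11.6]] dir -80.6 cut [[-55.7, -103.7], [-23.4, -100.6]]
blk side top [[601.8, 116.5], [606.2, 63.5]] dir -85.3 cut [[-143.2, 22.5], [-90.0, 23.2]]
blk face [[606.2, 63.5], [674.7, 67.7]] dir 3.6 cut [[-90.0, 23.2], [-89.4, 91.8]]
gap line [[493.6, -28.6], [694.6, -11.2]] dir 4.9 cut [[-6.0, -95.6], [-9.3, 106.1]]
```

```bash
python3 -m handwheel '[[[0,-0.06,0,0,0,0,255],[0,-0.12,0,0,0,0,255]]]' >/dev/null
python3 -m handwheel '[[[0.18,0,-0.215,0,0,0,255],[0.37,0,-0.44,0.009,0,-0.011,255],[0.37,0,-0.44,0.009,0,-0.011,255]]]' >/dev/null
python3 -c "from h import *;show()"
python3 -m handwheel '[[[-0.21,0.32,-0.18,0,0,0,255],[-0.43,0.64,-0.36,0,0,0,255]]]' >/dev/null
python3 -m handwheel '[[[-0.21,0.32,-0.18,0,0,0,255],[-0.43,0.64,-0.36,0,0,0,255],[-0.43,0.64,-0.36,0,0,0,255]]]' >/dev/null
python3 -c "from h import *;show();print(arm.get_state()['q'])"
```

```text
t 10.38 face x -86.2 y 65.7 h 51.6 F [-0.7  0.6 -3.4] yaw err 0.26 tilt 40.01 M [3.14 0.19 0.04]
t 11.00 face x -176.1 y -39.6 h 48.3 F [ 0.6 -0.2 -2.4] yaw err 0.58 tilt 40.12 M [3.02 0.07 0.07]
[ 0.98951198  0.51826776 -0.31751371  0.4195418  -1.34206765 -1.13459105]
```

```bash
python3 -m handwheel '[[[-0.18,0,0.215,0,0,0,255],[-0.34,0,0.405,0,0,0,255],[-0.37,0,0.441,0,0,0,255],[-0.37,0,0.441,0,0,0,255]]]' >/dev/null
python3 -c "from h import *;show()"
python3 -m handwheel '[[[0.07,0,0.06,0,0,0,255],[0.14,0,0.12,0,0,0,255],[0.19,0,0.16,0,0,0,255]]]' >/dev/null
python3 -c "from h import *;show()"
python3 -m handwheel '[[[0.03,0,0.025,0,0,0,255],[0.06,0,0.05,0,0,0,255],[0.09,0,0.075,0,0,0,255],[0.12,0,0.1,0,0,0,255],[0.15,0.003,0.125,0,0,0,255]]]' >/dev/null
python3 -c "from h import *;show()"
```

```text
t 11.50 face x -173.7 y -38.3 h 1.7 F [-0.4 -0.2 -2.6] yaw err 0.43 tilt 40.23 M [ 3.04  0.14 -0.06]
t 11.88 face x -154.3 y -37.9 h 2.2 F [-2.1  0.7 -3.1] yaw err 0.40 tilt 40.09 M [ 3.9  -0.11  0.31]
t 12.50 face x -138.7 y -38.2 h 1.9 F [-4.6  1.2 -1.6] yaw err 0.45 tilt 40.16 M [ 4.06 -0.36  0.71]
```

```bash
for i in 1; do :; done
python3 -m handwheel '[[[0.05,0,0.04,0,0,0,255],[0.1,0,0.08,0,0,0,255],[0.15,0,0.12,0,0,0,255],[0.2,0.003,0.16,0,0,0,255],[0.24,0.005,0.2,0,0,0,255]]]' >/dev/null
python3 -c "from h import *;show()"
python3 -m handwheel '[[[0.05,0,0.04,0,0,0,255],[0.1,0,0.08,0,0,0,255],[0.15,0,0.12,0,0,0,255],[0.2,0.003,0.16,0,0,0,255],[0.24,0.005,0.2,0,0,0,255]]]' >/dev/null
python3 -c "from h import *;show()"
python3 -m handwheel '[[[0.05,0,0.04,0,0,0,255],[0.1,0,0.08,0,0,0,255],[0.15,0,0.12,0,0,0,255],[0.2,0.003,0.16,0,0,0,255],[0.24,0.005,0.2,0,0,0,255]]]' >/dev/null
python3 -c "from h import *;show()"
```

```text
t 13.12 face x -113.0 y -38.9 h 2.2 F [-3.6  0.9 -0.9] yaw err 0.42 tilt 40.22 M [3.43 0.2  0.05]
t 13.75 face x -88.3 y -38.7 h 2.4 F [-2.5  0.1 -1.5] yaw err 0.43 tilt 40.19 M [3.4  0.18 0.  ]
t 14.38 face x -63.4 y -38.9 h 2.6 F [-3.9  0.6 -1.1] yaw err 0.43 tilt 40.19 M [3.48 0.1  0.14]
```

```bash
python3 -m handwheel '[[[0.04,0,0.034,0,0,0,255],[0.08,0,0.067,0,0,0,255],[0.12,0,0.1,0,0,0,255],[0.16,0.003,0.134,0,0,0,255],[0.2,0.005,0.168,0,0,0,255]]]' >/dev/null
python3 -c "from h import *;show()"
python3 -m handwheel '[[[0.02,0,0.017,0,0,0,255],[0.04,0,0.034,0,0,0,255],[0.06,0,0.05,0,0,0,255],[0.08,0.002,0.067,0,0,0,255],[0.1,0.003,0.084,0,0,0,255]]]' >/dev/null
python3 -c "
from h import *;show()
import pickle
st=arm.get_state(); pickle.dump(st,open('w4.pkl','wb')); im=cams.grab_frame('wrist'); cv2.imwrite('pics/w4.png',im)"
```

```text
t 15.00 face x -42.7 y -39.0 h 2.5 F [-3.1  2.1 -1.9] yaw err 0.44 tilt 40.16 M [ 3.85 -0.39  0.63]
t 15.62 face x -32.0 y -39.6 h 2.4 F [-2.7  1.4 -3.1] yaw err 0.44 tilt 40.19 M [ 3.98 -0.24  0.53]
```

View pics/w4.png

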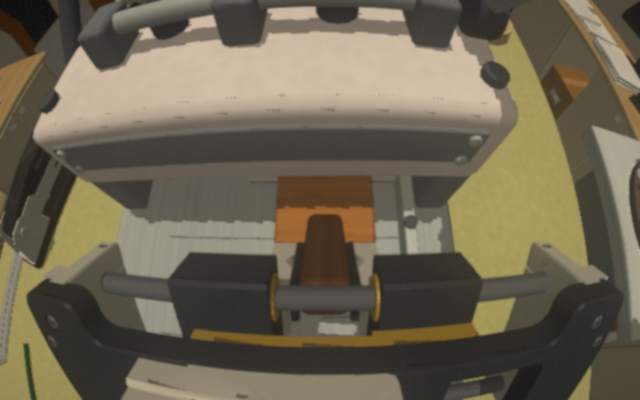

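The block foot is at (276–374, 177–242) with its front going under the beam. The gripper is well clear of the beam and the lever.

```bash
python3 -m handwheel '[[[0.017,0,0.014,0,0,0,255],[0.034,0,0.028,0,0,0,255],[0.05,0,0.042,0,0,0,255]]]' >/dev/null
python3 -c "from h import *;show()"
python3 -m handwheel '[[[0.017,0,0.014,0,0,0,255],[0.034,0,0.028,0,0,0,255],[0.05,0.002,0.042,0,0,0,255]]]' >/dev/null
python3 -c "from h import *;show()"
python3 -m handwheel '[[[0.013,0,0.011,0,0,0,255],[0.026,0,0.022,0,0,0,255]]]' >/dev/null
python3 -c "from h import *;show()"
```

```text
t 16.05 face x -26.8 y -39.6 h 2.4 F [-1.9  1.1 -3.4] yaw err 0.44 tilt 40.19 M [3.91 0.01 0.33]
t 16.43 face x -21.6 y -39.6 h 2.5 F [-1.5  0.6 -3.1] yaw err 0.43 tilt 40.19 M [3.82 0.05 0.25]
t 16.68 face x -19.0 y -39.5 h 2.5 F [-1.8 -0.  -2.9] yaw err 0.44 tilt 40.19 M [3.83 0.03 0.27]
```

```bash
python3 -m handwheel '[[[0.013,0,0.011,0,0,0,255],[0.026,0.002,0.022,0,0,0,255]]]' >/dev/null
python3 -c "from h import *;show()"
python3 -m handwheel '[[[0.013,0,0.011,0,0,0,255],[0.026,0.002,0.022,0,0,0,255]]]' >/dev/null
python3 -c "from h import *;show()"
```

```text
t 16.93 face x -16.3 y -39.6 h 2.5 F [-2.7  1.4 -3. ] yaw err 0.44 tilt 40.18 M [ 3.85 -0.02  0.34]
t 17.18 face x -13.7 y -39.6 h 2.5 F [-2.   1.3 -3.1] yaw err 0.44 tilt 40.17 M [ 3.92 -0.13  0.44]
```

```bash
python3 -m handwheel '[[[0.01,0,0.008,0,0,0,255],[0.02,0.002,0.017,0,0,0,255]]]' >/dev/null
python3 -c "from h import *;show()"
python3 -m handwheel '[[[0.01,0,0.008,0,0,0,255],[0.02,0.002,0.017,0,0,0,255]]]' >/dev/null
python3 -c "from h import *;show()"
```

```text
t 17.43 face x -11.6 y -39.7 h 2.5 F [-2.5  1.8 -3.2] yaw err 0.44 tilt 40.18 M [ 3.9  -0.17  0.45]
t 17.68 face x -11.1 y -39.5 h 2.5 F [-16.4  -6.4   2.2] yaw err 0.42 tilt 40.04 M [ 6.4   2.49 -1.66]
```

```bash
python3 -m handwheel '[[[0.01,0,0.008,0,0,0,255],[0.02,0.002,0.017,0,0,0,255]]]' >/dev/null
python3 -c "from h import *;show()"
```

```text
t 17.93 face x -10.8 y -38.9 h 2.4 F [-24.8  -9.5   4.8] yaw err 0.41 tilt 39.87 M [ 8.31  3.88 -2.83]
```

```bash
python3 -m handwheel '[[[-0.04,0,-0.033,0,0,0,255],[-0.14,0,-0.117,0,0,0,255],[-0.14,0,-0.117,0,0,0,255]]]' >/dev/null
python3 -c "from h import *;show()"
python3 -m handwheel '[[[0,-0.4,0,0,0,0,255],[0,-0.8,0,0,0,0,255]]]' >/dev/null
python3 -m handwheel '[[[0,-0.3,0,0,0,0,255],[0,-0.52,0,0,0,0,255],[0,-0.52,0,0,0,0,255]]]' >/dev/null
python3 -c "from h import *;show()"
```

```text
t 18.30 face x -22.2 y -40.3 h 2.3 F [-0.6 -0.3 -3.2] yaw err 0.47 tilt 40.22 M [ 3.08  0.17 -0.06]
t 18.93 face x -22.0 y 65.6 h 1.7 F [-0.9 -0.7 -3.1] yaw err 0.39 tilt 40.23 M [ 3.08  0.26 -0.04]
```

```bash
python3 -m handwheel '[[[0.08,0,0.067,0,0,0,255],[0.16,0,0.134,0,0,0,255],[0.19,0,0.16,0,0,0,255]]]' >/dev/null
python3 -c "from h import *;show()"
python3 -m handwheel '[[[0,0.03,0,0,0,0,255],[0,0.06,0,0,0,0,255]]]' >/dev/null
python3 -c "from h import *;show()"
python3 -m handwheel '[[[0,0.012,0,0,0,0,255],[0,0.025,0,0,0,0,255]]]' >/dev/null
python3 -c "from h import *;show()"
```

```text
t 19.30 face x -2.0 y 64.8 h 2.7 F [ 0.5  0.5 -2.8] yaw err 0.42 tilt 40.19 M [ 3.04  0.14 -0.05]
t 19.55 face x -3.0 y 60.5 h 2.6 F [-0.1 -0.2 -3.1] yaw err 0.43 tilt 40.18 M [3.12 0.17 0.02]
t 19.80 face x -3.1 y 58.6 h 2.5 F [-0.4  0.  -2.6] yaw err 0.45 tilt 40.18 M [ 3.08  0.16 -0.  ]
```

```bash
python3 -m handwheel '[[[0,0.01,0,0,0,0,255],[0,0.01,0,0,0,0,255]]]' >/dev/null
python3 -c "from h import *;show()"
python3 -m handwheel '[[[0,0.01,0,0,0,0,255],[0,0.01,0,0,0,0,255]]]' >/dev/null
python3 -c "from h import *;show()"
```

```text
t 20.05 face x -3.3 y 58.4 h 2.6 F [-0.2  2.6 -2.8] yaw err 0.44 tilt 40.15 M [ 3.34 -0.44  0.7 ]
t 20.30 face x -3.5 y 58.1 h 2.7 F [ 0.4  5.  -3.7] yaw err 0.44 tilt 40.13 M [ 3.41 -1.52  1.58]
```

```bash
python3 -m handwheel '[[[0,-0.06,0,0,0,0,255],[0,-0.08,0,0,0,0,255]]]' >/dev/null
python3 -m handwheel '[[[-0.1,0,-0.084,0,0,0,255],[-0.2,0,-0.168,0,0,0,255],[-0.2,0,-0.168,0,0,0,255]]]' >/dev/null
python3 -c "from h import *;show()"
python3 -m handwheel '[[[0,0.4,0,0,0,0,255],[0,0.8,0,0,0,0,255]]]' >/dev/null
python3 -m handwheel '[[[0,0.25,0,0,0,0,255],[0,0.44,0,0,0,0,255],[0,0.44,0,0,0,0,255]]]' >/dev/null
python3 -c "from h import *;show()"
```

```text
t 20.93 face x -25.2 y 63.5 h 2.3 F [ 0.5 -1.3 -2.6] yaw err 0.51 tilt 40.17 M [3.08 0.17 0.01]
t 21.55 face x -23.1 y -36.4 h 2.7 F [-0.2  0.4 -2.8] yaw err 0.47 tilt 40.18 M [3.04 0.18 0.08]
```

```bash
python3 -m handwheel '[[[0.03,0.01,0.025,0,0,0,255],[0.06,0.02,0.05,0,0,0,255],[0.09,0.03,0.075,0,0,0,255]]]' >/dev/null
python3 -c "from h import *;show()"
python3 -m handwheel '[[[0.008,0.005,0.007,0,0,0,255],[0.016,0.01,0.013,0,0,0,255]]]' >/dev/null
python3 -c "from h import *;show()"
python3 -m handwheel '[[[0.006,0.004,0.005,0,0,0,255],[0.012,0.008,0.01,0,0,0,255]]]' >/dev/null
python3 -c "from h import *;show()"
```

```text
t 21.93 face x -13.2 y -38.1 h 2.3 F [-0.3  0.2 -2.4] yaw err 0.41 tilt 40.19 M [3.01 0.2  0.03]
t 22.18 face x -11.8 y -39.0 h 2.4 F [-0.4  0.6 -3.4] yaw err 0.42 tilt 40.18 M [3.09 0.14 0.05]
t 22.43 face x -11.2 y -39.2 h 2.5 F [-2.1  0.6 -3.3] yaw err 0.45 tilt 40.14 M [ 3.64 -0.06  0.37]
```

```bash
python3 -m handwheel '[[[0.006,0.006,0.005,0,0,0,255],[0.012,0.012,0.01,0,0,0,255]]]' >/dev/null
python3 -c "from h import *;show()"
python3 -m handwheel '[[[0.006,0.006,0.005,0,0,0,255],[0.006,0.006,0.005,0,0,0,255]]]' >/dev/null
python3 -c "from h import *;show()"
```

```text
t 22.68 face x -11.0 y -39.4 h 2.6 F [-8.6  0.6 -0.4] yaw err 0.46 tilt 40.05 M [4.86 0.23 0.34]
t 22.93 face x -11.0 y -39.4 h 2.7 F [-7.7  1.  -0.6] yaw err 0.46 tilt 40.00 M [5.01 0.08 0.41]
```

```bash
python3 -m handwheel '[[[-0.1,0,-0.084,0,0,0,255],[-0.4,0,-0.335,0,0,0,255],[-0.7,0,-0.587,0,0,0,255]]]' >/dev/null
python3 -m handwheel '[[[0,0,-0.4,0,0,0,255],[0,0,-0.75,0,0,0,255],[0,0,-0.75,0,0,0,255]]]' >/dev/null
python3 -c "
from h import *;show();st=arm.get_state();print(st['eef_pos'])
R=Ro.from_euler('xyz',st['ee_rot']).as_matrix()
plan([.535,.385,.13],R,3)"
```

```text
t 23.68 face x -122.3 y -41.6 h 48.8 F [ 1.   0.  -3.8] yaw err 0.43 tilt 40.11 M [ 3.13  0.2  -0.08]
[0.53420265 0.16451029 0.14134726]
[-0.731, -0.076, -0.554] [-0.0, -0.0, 0.0]
[-0.731, -0.076, -0.554] [-0.0, -0.0, 0.0]
[-0.731, -0.076, -0.554] [-0.0, -0.0, 0.0]
```

```bash
python3 -m handwheel '[[[-0.36,-0.04,-0.28,0,0,0,255],[-0.731,-0.076,-0.554,0,0,0,255]]]' >/dev/null
python3 -m handwheel '[[[-0.36,-0.04,-0.28,0,0,0,255],[-0.731,-0.076,-0.554,0,0,0,255]]]' >/dev/null
python3 -m handwheel '[[[-0.36,-0.04,-0.28,0,0,0,255],[-0.731,-0.076,-0.554,0,0,0,255],[-0.731,-0.076,-0.554,0,0,0,255]]]' >/dev/null
python3 -c "
from h import *;st=arm.get_state();print(st['eef_pos'])
R=Ro.from_euler('xyz',st['ee_rot']).as_matrix()
plan([.535,.385,.057],R,1)"
```

```text
[0.53432999 0.38445312 0.12648672]
[-0.567, -0.01, 0.658] [-0.0, 0.0, 0.0]
```

```bash
python3 -m handwheel '[[[-0.25,0,0.29,0,0,0,255],[-0.5,-0.01,0.58,0,0,0,255],[-0.567,-0.01,0.658,0,0,0,255],[-0.567,-0.01,0.658,0,0,0,255]]]' >/dev/null
python3 -c "from h import *;st=arm.get_state();print(st['eef_pos'],st['force'])"
python3 -m handwheel '[[[-0.016,0,0.019,0,0,0,255],[-0.028,0,0.034,0,0,0,255],[-0.028,0,0.034,0,0,0,255]]]' >/dev/null
python3 -c "from h import *;st=arm.get_state();print(st['eef_pos'],st['force'])"
```

```text
[0.53574586 0.38306324 0.0591517 ] [-0.06089385 -0.12529023 -1.8233428 ]
[0.53584959 0.38423811 0.05643239] [-0.00333504 -0.40738757 -2.25118147]
```

```bash
python3 -m handwheel '[[[-0.016,0,0.019,0,0,0,255],[-0.024,0,0.029,0,0,0,255],[-0.024,0,0.029,0,0,0,255]]]' >/dev/null
python3 -c "from h import *;st=arm.get_state();print(st['eef_pos'],st['force'])"
python3 -m handwheel '[[[-0.008,0,0.01,0,0,0,255],[-0.008,0,0.01,0,0,0,255]]]' >/dev/null
python3 -c "from h import *;st=arm.get_state();print(st['eef_pos'],st['force'],st['moment'])"
```

```text
[0.5357556  0.3839981  0.05279209] [ 0.01081634 -0.1862646  -2.64270444]
[0.53587216 0.38408236 0.05245033] [-1.10332474  0.19468514  1.62427533] [ 2.12519604  0.51383969 -0.33787345]
```

```bash
python3 -m handwheel '[[[0,0,0,0,0,0,150],[0,0,0,0,0,0,0],[0,0,0,0,0,0,0],[0,0,0,0,0,0,0],[0,0,0,0,0,0,0]]]' >/dev/null
python3 -m handwheel '[[[0,0,0,0,0,0,0],[0,0,0,0,0,0,0]]]'
python3 -m handwheel '[[[0,0,-0.4,0,0,0,0],[0,0,-0.9,0,0,0,0],[0,0,-0.9,0,0,0,0]]]'
python3 -c "
from h import *;st=arm.get_state();p=st['eef_pos'];R0=Ro.from_euler('xyz',st['ee_rot'])
cv2.imwrite('pics/w5.png',cams.grab_frame('wrist'))
R=frame(CY,np.radians(-25));Rm=frame(CY,np.radians(8))
plan([.51,.28,.40],Rm,5,(p,R0))
print();plan([.4626,.0083,.42],R,4,([.51,.28,.40],Ro.from_matrix(Rm)))"
```

```text
t: 26.92
eef_pos: [0.5358, 0.384, 0.0519]
ee_rot: [-3.141, -0.701, -1.493]
force: [0.3, -0.9, -0.2]
width: 0.0859
gripper_force: 0.0
t: 27.3
eef_pos: [0.5328, 0.4332, 0.1092]
ee_rot: [-3.136, -0.697, -1.494]
force: [-0.4, -0.9, -0.5]
width: 0.0876
gripper_force: 0.0
[0.756, 0.085, -0.315] [-0.003, -0.223, 0.003]
[0.717, 0.084, -0.397] [-0.003, -0.223, 0.003]
[0.668, 0.084, -0.475] [-0.003, -0.223, 0.003]
[0.611, 0.083, -0.546] [-0.003, -0.223, 0.003]
[0.547, 0.083, -0.61] [-0.003, -0.223, 0.003]

[0.837, 0.207, 0.055] [0.0, -0.288, 0.0]
[0.836, 0.207, -0.066] [0.0, -0.288, 0.0]
[0.818, 0.207, -0.185] [0.0, -0.288, 0.0]
[0.783, 0.207, -0.301] [0.0, -0.288, 0.0]
```

View pics/w5.png

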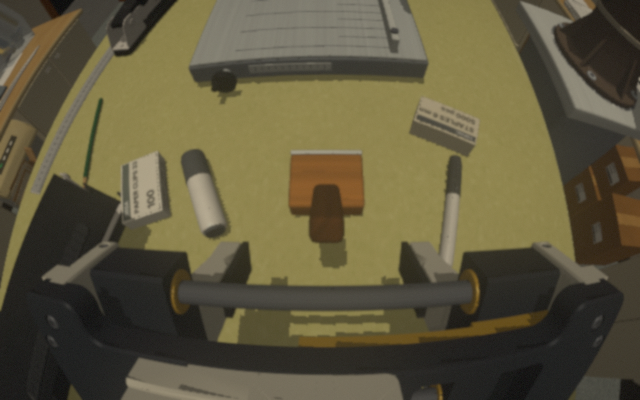

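The block stands upright and free at (289–363, 150–212), and its neighbours are where they were.

```bash
python3 -m handwheel '[[[0.37,0.04,-0.16,0,-0.11,0,0],[0.756,0.085,-0.315,0,-0.223,0,0]]]' >/dev/null
python3 -m handwheel '[[[0.36,0.04,-0.2,0,-0.11,0,0],[0.717,0.084,-0.397,0,-0.223,0,0]]]' >/dev/null
python3 -m handwheel '[[[0.33,0.04,-0.24,0,-0.11,0,255],[0.668,0.084,-0.475,0,-0.223,0,255]]]' 20 >/dev/null
python3 -m handwheel '[[[0.3,0.04,-0.27,0,-0.11,0,255],[0.611,0.083,-0.546,0,-0.223,0,255]]]' >/dev/null
python3 -m handwheel '[[[0.27,0.04,-0.3,0,-0.11,0,255],[0.547,0.083,-0.61,0,-0.223,0,255],[0.547,0.083,-0.61,0,-0.223,0,255]]]' 
python3 -m handwheel '[[[0.42,0.1,0.03,0,-0.14,0,255],[0.837,0.207,0.055,0,-0.288,0,255]]]' >/dev/null
python3 -m handwheel '[[[0.42,0.1,-0.03,0,-0.14,0,255],[0.836,0.207,-0.066,0,-0.288,0,255]]]' 
python3 -c "
from h import *;st=arm.get_state();print(st['q'])"
```

```text
t: 28.72
eef_pos: [0.5107, 0.2765, 0.4016]
ee_rot: [-3.137, -0.14, -1.496]
force: [0.1, 0.2, 0.1]
width: 0.0232
gripper_force: 0.0
t: 29.22
eef_pos: [0.4867, 0.1414, 0.4074]
ee_rot: [3.14, 0.145, -1.493]
force: [0.4, -0.8, 0.1]
width: 0.0004
gripper_force: 0.0
[ 0.56579859 -0.00410686  0.00827059 -0.12923283 -1.51627268 -0.48503154]
```

```bash
python3 -c "
from h import *;import pickle
st=arm.get_state();pickle.dump(st,open('w6.pkl','wb'));im=cams.grab_frame('wrist');cv2.imwrite('pics/w6.png',im)
L=lambda s,y=-.124:[*(CO+(.005-s*np.cos(np.radians(50)))*np.array([np.cos(CY),np.sin(CY)])+y*np.array([-np.sin(CY),np.cos(CY)])),.19+s*np.sin(np.radians(50))]
print(proj('wrist',[L(.0),L(.102),L(.132),L(.161)],st))"
```

```text
[[355.70856187  -1.78544434]
 [363.13136539  51.73852379]
 [365.85120536  73.87224193]
 [368.71280703  99.10069349]]
```

View pics/w6.png

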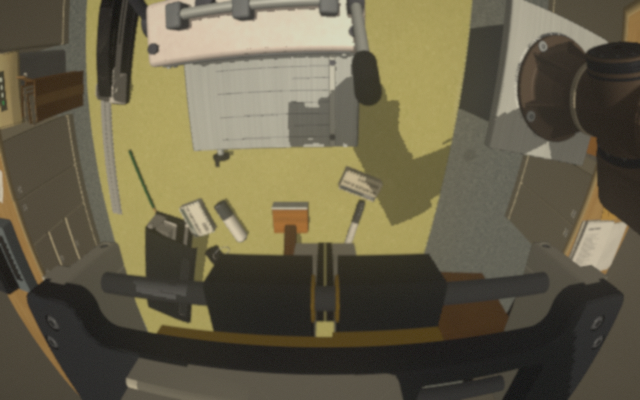

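The lever grip shows at (363,52)–(369,104), which agrees with the predicted (366,74), so the lever position is good.

```bash
python3 -m handwheel '[[[0.41,0.1,-0.09,0,-0.14,0,255],[0.818,0.207,-0.185,0,-0.288,0,255]]]' >/dev/null
python3 -m handwheel '[[[0.4,0.1,-0.15,0,-0.14,0,255],[0.783,0.207,-0.301,0,-0.288,0,255],[0.783,0.207,-0.301,0,-0.288,0,255],[0.783,0.207,-0.301,0,-0.288,0,255]]]'
cat >> h.py <<'E'
def lev():
    "TCP in cutter axes x,y and height (mm), force in cutter axes, and moment of it about the lever pivot"
    st=arm.get_state();c=cut(st["eef_pos"])*1000;F=st["force"];e=Ro.from_euler("xyz",st["ee_rot"]).as_matrix()
    print("t %.2f"%st["t"],np.round([c[0],c[1],st["eef_pos"][2]*1000],1),"F",np.round([F[:2]@[np.cos(CY),np.sin(CY)],F[:2]@[-np.sin(CY),np.cos(CY)],F[2]],1),"tilt %.1f yaw err %.1f"%(np.degrees(np.arcsin(e[2,0])),np.degrees(np.arctan2(e[1,0],e[0,0])-CY)))
def to(x,y,z,tilt):
    "handwheel shift/turn to TCP at cutter x,y and height z (mm)"
    b=np.array([np.cos(CY),np.sin(CY)]);l=np.array([-b[1],b[0]])
    print(*delta([*(CO+x/1000*b+y/1000*l),z/1000],frame(CY,np.radians(tilt))))
E
python3 -c "
from h import *;lev();to(-45,-124,320,-25)"
```

```text
t: 30.02
eef_pos: [0.4649, 0.0062, 0.4181]
ee_rot: [3.14, 0.432, -1.495]
force: [0.3, 0.7, 0.7]
width: 0.0005
gripper_force: 0.0
t 30.02 [ -42.7 -121.8  418.1] F [-0.7  0.3  0.7] tilt -24.8 yaw err 0.3
[0.487 0.025 1.127] [ 0.009 -0.009  0.01 ]
```

```bash
python3 -m handwheel '[[[0.2,0.01,0.45,0,0,0,255],[0.4,0.02,0.92,0,0,0,255],[0.4,0.02,0.92,0,0,0,255]]]' >/dev/null
python3 -m handwheel '[[[0.09,0,0.2,0,0,0,255],[0.09,0,0.2,0,0,0,255]]]' >/dev/null
python3 -c "from h import *;lev()"
python3 -m handwheel '[[[-0.05,0,0.11,0,0,0,255],[-0.11,0,0.22,0,0,0,255],[-0.162,0,0.341,0,0,0,255],[-0.162,0,0.341,0,0,0,255]]]' >/dev/null
python3 -c "from h import *;lev()"
python3 -m handwheel '[[[-0.04,0,0.09,0,0,0,255],[-0.09,0,0.17,0,0,0,255],[-0.13,0,0.26,0,0,0,255]]]' >/dev/null
python3 -c "from h import *;lev()"
```

```text
t 30.65 [ -45.4 -123.3  321.4] F [ 0.6 -0.3  0.9] tilt -24.8 yaw err 0.5
t 31.15 [ -68.7 -123.8  301.7] F [0.8 0.5 0.4] tilt -24.8 yaw err 0.5
t 31.52 [ -86.2 -123.5  287.5] F [2.3 0.7 0.1] tilt -24.7 yaw err 0.5
```

```bash
python3 -m handwheel '[[[-0.03,0,0.1,0,0,0,255],[-0.06,0,0.2,0,0,0,255],[-0.084,0,0.301,0,0,0,255]]]' >/dev/null
python3 -c "from h import *;lev()"
python3 -m handwheel '[[[-0.01,0,0.1,0,0,0,255],[-0.02,0,0.2,0,0,0,255],[-0.027,0,0.3,0,0,0,255]]]' >/dev/null
python3 -c "from h import *;lev()"
python3 -m handwheel '[[[0.007,0,0.07,0,0,0,255],[0.014,0,0.14,0,0,0,255],[0.018,0,0.2,0,0,0,255]]]' >/dev/null
python3 -c "
from h import *;lev()
im=cams.grab_frame('wrist');cv2.imwrite('pics/w7.png',im)"
```

```text
t 31.90 [-102.7 -123.7  268.2] F [1.3 0.6 2.2] tilt -24.8 yaw err 0.5
t 32.27 [-114.8 -123.8  247.4] F [0.1 0.3 3.5] tilt -24.8 yaw err 0.5
t 32.65 [-119.8 -123.8  232.3] F [-0.3 -0.7  2.6] tilt -24.8 yaw err 0.5
```

View pics/w7.png

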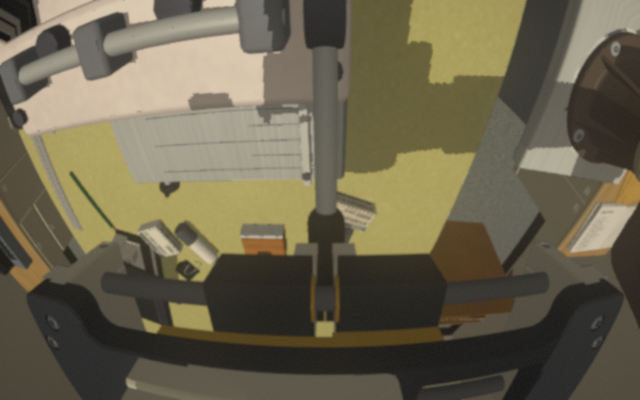

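The fingers press centrally on the lever grip at (325,225), and the lever is well down. I'll continue until the clamp bears.

```bash
python3 -m handwheel '[[[0.008,0,0.03,0,0,0,255],[0.016,0,0.07,0,0,0,255]]]' >/dev/null
python3 -c "from h import *;lev()"
python3 -m handwheel '[[[0.01,0,0.025,0,0,0,255],[0.02,0,0.05,0,0,0,255]]]' >/dev/null
python3 -c "from h import *;lev()"
python3 -m handwheel '[[[0.008,0,0.02,0,0,0,255],[0.015,0,0.035,0,0,0,255]]]' >/dev/null
python3 -c "from h import *;lev()"
```

```text
t 32.95 [-120.9 -123.8  227. ] F [-0.8 -0.1  2.1] tilt -24.8 yaw err 0.5
t 33.20 [-121.1 -123.8  222.6] F [-1.1  0.1  2.7] tilt -24.8 yaw err 0.5
t 33.45 [-121.3 -123.6  220.1] F [-1.1 -1.3 10.8] tilt -24.8 yaw err 0.5
```

```bash
python3 -m handwheel '[[[0.004,0,0.01,0,0,0,255],[0.004,0,0.01,0,0,0,255]]]' >/dev/null
python3 -c "from h import *;lev()"
python3 -m handwheel '[[[0.003,0,0.006,0,0,0,255],[0.003,0,0.006,0,0,0,255]]]' >/dev/null
python3 -c "from h import *;lev()"
```

```text
t 33.70 [-121.4 -123.6  220. ] F [-2.1 -2.9 11.7] tilt -24.8 yaw err 0.6
t 33.95 [-121.4 -123.6  219.8] F [-2.2 -3.6 13.6] tilt -24.8 yaw err 0.6
```

```bash
python3 -m handwheel '[[[0.004,0,0.01,0,0,0,255],[0.004,0,0.01,0,0,0,255]]]' >/dev/null
python3 -c "from h import *;lev()"
python3 -m handwheel '[[[-0.06,0,-0.14,0,0,0,255],[-0.2,0,-0.45,0,0,0,255],[-0.42,0,-0.9,0,0,0,255],[-0.42,0,-0.9,0,0,0,255]]]' >/dev/null
python3 -c "
from h import *;lev();import pickle
st=arm.get_state();w=cams.grab_frame('wrist');s=cams.grab_frame('scene');t=cams.grab_frame('top')
cv2.imwrite('pics/end.png',np.vstack([np.hstack([cv2.resize(s[130:350,150:550],(400,220)),t[90:310,150:550]]),np.hstack([w[0:250,120:520],cv2.resize(s[150:300,320:560],(400,250))])]))
L=lambda s,a:[*(CO+(.005-s*np.cos(a))*np.array([np.cos(CY),np.sin(CY)])-.124*np.array([-np.sin(CY),np.cos(CY)])),.19+s*np.sin(a)]
for a in (0,.1,.1427,.2): print(a,proj('scene',[L(.102,a),L(.161,a)]).round(1).tolist())"
```

```text
t 34.20 [-121.5 -123.6  219.5] F [-1.3 -5.7 18.1] tilt -24.8 yaw err 0.6
t 34.70 [-121.2 -122.5  299.9] F [-0.8 -0.7 -0.9] tilt -24.7 yaw err 0.6
0 [[350.1, 234.9], [332.2, 223.6]]
0.1 [[350.5, 231.0], [332.6, 217.6]]
0.1427 [[350.8, 229.4], [332.9, 215.1]]
0.2 [[351.2, 227.3], [333.4, 211.9]]
```

View pics/end.png

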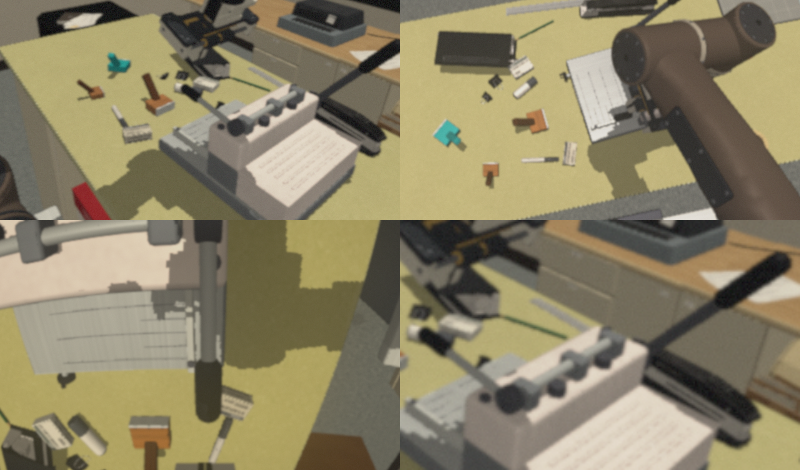

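The lever stays down near level (scene grip about (332–350, 215–230)). The block stands upright on the worktop and the loose things are unmoved.

```bash
python3 -c "
from station import arm
print(arm.job_done())"
```

```text
the job is handed in; nothing more can be done
None
```

I handed the job in at about 35 s, with no verdict returned: the pad is home against fence and gauge by force contact (gauge push peaked near 25 N), the block was set upright on the worktop before I pressed the clamp lever down at about 18 N, and nothing loose looks moved.

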